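# Turn the parts canister's mark to the scanner

### The arm

A 6-joint arm with a two-finger parallel gripper is mounted at the origin on a cart in front of the work surface, level with it; the furniture and walls round the work are solid. World frame = base frame: x ahead of the robot, y to its left, z up, the work surface at z = 0. Lengths are in m, angles in degrees, forces in N, time in s.
With the tool pointing down it reaches from about 0.25 to 0.725 m from the base axis. Payload 9.7 kg.
Tool frame: the origin (TCP) lies between the finger pads; the fingertips stand 19 mm ahead of it and the grasp point (between the pads) is the TCP; z points along the fingers, y is the line along which they close (so a half turn about z gives the same grasp; the last joint's range is limited). The gripper opens to 85 mm and grips with 20 to 120 N. Pads are 22 mm wide; open, the fingers measure 114 mm over their backs; the gripper's body (76 mm by 85 mm) begins 54 mm behind the grasp point. The pads swing forward as they close: fully open they stand 13 mm farther back than shut.
Start: joints at [0, 4.979, 10.078, 95.1, 0, 90], TCP at [0.55, -0, 0.25] pointing down, gripper open.
Joint ranges: [-179.16, 179.16], [-48.56, 103.87], [-65.8, 70.77], [-126.05, 130.52], [-82.76, 87.17], [-180, 180]. Speed limits (degrees/s): [127.2, 127.2, 147.25, 180, 180, 180].

### API

Orientations are given as [roll, pitch, yaw] about the fixed x, y, z axes, in that order (R = Rz(yaw) Ry(pitch) Rx(roll)).
In Python, from workcell import telemetry, camera, calibration, workorder gives the robot as it stands.
- The arm moves only by the tool play_rows, never from a script. Its argument "increments" is a list of rows, each a list of 3 entries, a list of its own where there are three numbers: the shift along the tool's x, y, z in mm, then the turn, a rotation vector about the tool's x, y, z in degrees, then the closure, from 0 (fully open) to 1 (shut). In form: [[[x, y, z], [ax, ay, az], jaw], ...]. A call has 1 to 20 rows; each row is the pose to reach, as a shift and turn from the pose commanded when the call began, along the tool's axes at that moment; what a row does not reach only later rows make up. A row lasts 1/10 s, in which the tool goes at most 50 mm and 8.59 degrees, less where a joint would pass 70% of its speed; a pose out of reach is approached as far as the arm can. A call with a gripper value outside its range is refused whole. The fingers move at their own pace and stop on an object; "grip_force" is the grip in N (left out, the last holds). Time passes only in rows, so rows that repeat a pose let the fingers close. It gives the time, the measured TCP pose, the force, the opening and the grip force at its end, in the units of the state.
- telemetry.get_obs(): the state, without advancing time (a new reading comes with each control period).
- camera(name): name is "scene" or "side" or "wrist"; returns (picture, depth): 384x512x3 uint8, red, green, blue; 384x512 float32, m along the optical axis (not along the pixel's ray), 0 where there is no reading.
- calibration(name): a dict with "vertical_fov" (degrees; the focal length in pixels is half the picture's height over the tangent of half this angle, whatever the lens; pixels are square), "cx", "cy" (the principal point, pixels), "rvec" (rotation vector, rad) and "tvec" (3), from world to camera coordinates, as OpenCV has them; the wrist camera has in their place "hand_eye" (4x4, takes a point from camera to tool coordinates, whose origin is the TCP and whose axes are the flange's). Camera axes: x right, y down, z forward; pixel columns grow to the right and rows downward; lengths in m; the calibration is good to about 2 mm. A picture is of the moment at which its call begins: read the wrist's pose just before it. calibration takes no time and is no camera call.
- workorder.job_done(): hands the job in; it is judged then, once.
The state is a dict: "time": time; "q": joint angles; "qd": joint speeds; "joint_efforts": joint torques, N m; "ee_pos": TCP position; "tcp_rot": TCP orientation; "wrist_force": force on the tool from outside, world axes, zero at the start; "torque": the same for the moment, N m; "opening": finger opening in m; "grasp_force": force on a finger pad.
Only numpy, scipy, OpenCV 4.12 (cv2) and the standard library are available. Lean on these libraries where they do the work, as an engineer would, in place of code of your own. Each camera call takes 0.05 s, during which the arm holds its last target. There are 200 camera calls.

### The job

Lift the grey lid off the parts canister by its knob and set it down gently, knob up, flat in the steel tray. Then, without touching the canister itself, push the drive pin of the turning plate round until the orange mark on the canister squarely faces the yellow scanner's window, and leave it there. Do not bump the scanner or disturb the bottles and other things lying about.

Things in the scene. Friction and masses are not known exactly. Their poses are not given: they have to be found in the camera images.
- stand: Rotary scan stand, fixed to the bench: a dark round foot 148 mm across and 10 mm high. Origin on the bench at the turning axis (vertical).
- turntable (a joint): Angle of the turning plate, rad, anticlockwise from above, from the stand's own -x axis to the canister's marked side (0: mark faces -x of the stand, pin faces +x). The aluminium plate (140 mm across, top 18 mm above the bench) turns half a turn either way from any start, against light friction of 0.08 N m (a push of 1.5 N on the pin), and stays where it is left.
- drive_pin (a point): Top centre of the upright steel drive pin on the turning plate: 8 mm thick, 60 mm from the axis, from 18 to 64 mm above the bench. It stands on the far side of the axis from the marked side, 180 degrees from it of the canister.
- canister: White open parts canister clamped on the turning plate, 60 mm across, its rim 70 mm above the bench. Origin on the axis at its underside (18 mm above the bench); its x axis points to its marked side.
- mark (a point): Centre of the orange mark, a patch 13 x 18 mm high just under the canister's rim (52 to 70 mm above the bench) that folds over the rim; 30 mm from the axis. The lid's skirt hides it while the lid is on.
- scanner: Fixed yellow scanner block 42 deep x 56 wide x 75 mm tall, with a black window towards the stand. Its front is 101 mm from the stand's axis. Origin on the bench at the stand's axis (not in the block): its x axis points from the axis to the block.
- scan_window (a point): Centre of the scanner's black window, 52 mm above the bench, 100 mm from the stand's axis.
- lid: Loose grey lid on the canister, 72 mm across, 26 mm high, hollow skirt 22 mm deep and 66 mm inside; black knob on top, 22 mm across, 26 mm high, narrowing to 16 mm at its foot. Origin at the centre of the skirt's lower edge (48 mm above the bench at the start); lid top 26 mm and knob top 52 mm above it. Lifts straight off; 0.06 to 0.13 kg.
- tray: Shallow square steel tray on short feet, fixed, 130 x 130 mm, walls 4 mm thick with their top 18 mm above the bench, inner floor 8 mm above the bench. Origin on the bench under its centre. It lies on the left or on the right of the stand (the brown carton lies on the other side).
- carton: Closed kraft-brown mailer carton 82 x 117 x 44 mm, bystander. Origin at the centre of its underside.
- spray: Small bottle with white spray top and dark label, 33 mm wide, 112 mm tall, bystander beside the scanner. Origin at the centre of its underside.
- flux: Small white bottle with a nozzle cap, 27 mm wide, 78 mm tall, bystander beside the scanner on the other side. Origin at the centre of its underside.
- red_tape: Roll of red tape lying flat, 57 mm wide, 24 mm tall, bystander. Origin at the centre of its underside.
- motor: Black spare drone motor with wires, 28 x 59 x 36 mm, bystander. Origin at the centre of its underside.
Not all that is in view belongs to the job. Of the things that look like the lid, the larger one is meant.

How it is judged (in metres and radians):
On the way, in this order (a step that is already met when the one before it is completed fails the run):
1. the lid lies flat in the tray, knob up, (horizontal distance between lid and tray below 0.045 m and height (world z) of lid below 0.014 m and angle between lid's own z axis and vertical below 0.1 rad), for 0.2 s.
2. the mark faces the scanner within 10 degrees (angle between the x axis of canister and the x axis of scanner, either way round below 0.175 rad and x of mark in the frame of scanner above 0 m), for 0.2 s.
At the end, for the whole second after the job is handed in: The canister's marked side faces the scanner within 10 degrees (0.175 rad) and the plate is at rest; the lid lies flat and still in the tray, knob up (within 0.1 rad), its centre within 45 mm of the tray's (all of step 1 and all of step 2 and velocity of joint turntable between -0.05 and 0.05 rad/s and linear speed of lid below 0.03 m/s); the robot touches nothing.
It fails at once if the canister itself is touched by the robot (over 2 N) (contact force between any of the fingers, the arm and canister above 2 N).
It fails at once if the scanner is bumped (over 3 N) (contact force between any of the fingers, the arm and scanner above 3 N).
It fails at once if the lid is dropped or knocked: it moves faster than 0.6 m/s while not held (contact force between the fingers and lid below 0.05 N and linear speed of lid above 0.6 m/s).
It fails at once if a bystander is pushed more than 25 mm from its place (distance of any of carton, spray, flux, red_tape, motor from where it was at the start of the episode above 0.025 m).
It fails at once if a bottle is tipped over (angle between any of spray, flux's own z axis and vertical above 0.5 rad).
It also fails if it takes over 64 s, if anything falls off the work surface, if the arm or the gripper's body presses on something with over 40 N, if the wrist force passes 120 N, or if a joint passes its speed limit or range.

## Working session

There is one attempt and no reset: what is moved stays moved. The work goes in short steps, Python scripts to look and compute and a tool call to move; the robot and the scene stay as the last step left them, time stands still between calls to the robot, and variables do not carry over. Pictures are saved under pics/ and viewed, at most 10 in all, crops included, and the job is handed in when it is done.

Besides the shell and the picture viewer there is one more tool, called after ">>>" as name([rows], argument=value, ...), one row to a line, values as JSON. play_rows: Moves the arm, as the interface text tells. Its arguments: {"type":"object","properties":{"increments":{"type":"array"},"grip_force":{"type":"number"}},"required":["increments"]}

```bash
mkdir -p pics
cat > h.py <<'E'
import numpy as np, cv2
from workcell import telemetry, camera, calibration, workorder
from scipy.spatial.transform import Rotation as R
def cam(name):
    o=telemetry.get_obs(); im,d=camera(name); c=calibration(name)
    f=192/np.tan(np.radians(c['vertical_fov'])/2)
    if name=='wrist':
        H=np.array(c['hand_eye']); T=np.eye(4); T[:3,:3]=R.from_euler('xyz',o['tcp_rot'],degrees=True).as_matrix(); T[:3,3]=o['ee_pos']; M=T@H
    else:
        E=np.eye(4);E[:3,:3]=cv2.Rodrigues(np.array(c['rvec'],float))[0];E[:3,3]=np.ravel(c['tvec']);M=np.linalg.inv(E)
    v,u=np.mgrid[:384,:512]
    P=np.stack([(u-c['cx'])/f*d,(v-c['cy'])/f*d,d],-1)@M[:3,:3].T+M[:3,3]
    P[d==0]=np.nan
    np.savez('pics/%s.npz'%name,im=im,P=P,M=M,f=f,c=[c['cx'],c['cy']])
    return im,P
E
python3 - <<'E'
from h import *
print(telemetry.get_obs())
for n in('scene','wrist'):
    im,P=cam(n); cv2.imwrite('pics/%s1.png'%n,cv2.resize(im[...,::-1],(800,600)))
    print(n, calibration(n))
E
```

```text
{'time': 0.0, 'q': array([-2.34293336e-04,  5.01077358e+00,  1.00330064e+01,  9.50992946e+01,
        3.89562127e-04,  9.00004161e+01]), 'qd': array([ 0.00416249,  0.05773364,  0.04621989,  0.07912085, -0.01467118,
        0.01353215]), 'joint_efforts': array([ 7.68234549e-04, -5.20392072e+01,  4.64802504e+01,  1.63646933e-02,
        2.23589603e-05, -6.77332673e-05]), 'ee_pos': array([ 5.49788922e-01, -4.39619723e-07,  2.49573220e-01]), 'tcp_rot': array([-1.79922938e+02, -3.89002117e-04,  8.99993491e+01]), 'wrist_force': array([0.97752037, 0.47689647, 0.15167888]), 'torque': array([ 0.0194766 , -0.06347129, -0.01428026]), 'grasp_force': 0.0, 'opening': 0.08566145323994732}
scene {'vertical_fov': 53.48376995955864, 'cx': 257.5066453573225, 'cy': 194.2249114332234, 'rvec': array([ 2.1949472 , -0.95812444,  0.41969527]), 'tvec': array([-0.32036619,  0.29431411,  0.9619555 ])}
wrist {'vertical_fov': 70.21020130372273, 'cx': 252.95249407560388, 'cy': 188.5466130700839, 'hand_eye': array([[-2.28239564e-04, -9.65862114e-01, -2.59056604e-01,
         6.53232750e-02],
       [ 9.99999656e-01, -4.27130080e-04,  7.11463340e-04,
         5.19823487e-04],
       [-7.97826354e-04, -2.59056353e-01,  9.65861879e-01,
        -1.22343716e-01],
       [ 0.00000000e+00,  0.00000000e+00,  0.00000000e+00,
         1.00000000e+00]])}
```

View pics/scene1.png

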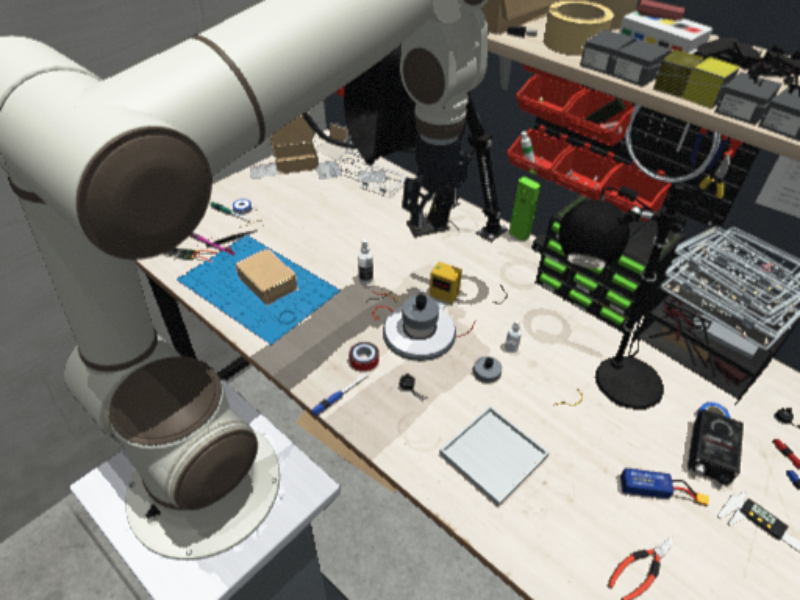

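View pics/wrist1.png

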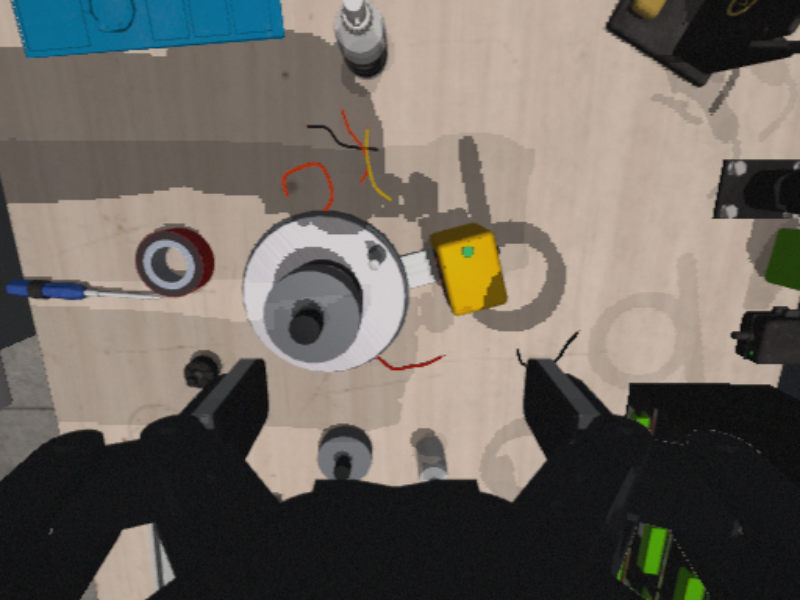

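The wrist view shows the knob at about (305,322), the pin at (376,255), the scanner at (468,268) and the small decoy lid at (345,452). The scene view shows the tray at (494,455) on the right and the carton on the left. Next I'll measure from depth.

```bash
cat > m.py <<'E'
from h import *
w=np.load('pics/wrist.npz');s=np.load('pics/scene.npz')
def fitc(p):
    p=p.astype(np.float32)*1000; (c,r)=cv2.minEnclosingCircle(p[:,:2].copy()); return c,r
def sel(d,u0,u1,v0,v1,z0,z1,k=.64):
    P=d['P'][int(v0*k):int(v1*k),int(u0*k):int(u1*k)].reshape(-1,3); m=(P[:,2]>z0)&(P[:,2]<z1); return P[m]
for n,b in dict(plate=(235,415,200,380,.014,.022),lidtop=(255,370,250,370,.068,.080),knob=(270,340,290,360,.092,.108),pin=(360,400,235,280,.056,.07)).items():
    p=sel(w,*b); print(n,len(p),np.median(p,0).round(4),fitc(p))
p=sel(w,425,515,220,320,.066,.085); p=(p*1000).astype(np.float32); print('scan',np.median(p[:,2]),cv2.minAreaRect(p[:,:2].copy()))
for n,b in dict(tray=(430,560,400,510,.004,.024)).items():
    p=sel(s,*b);p=(p*1000).astype(np.float32);print(n,len(p),np.percentile(p[:,2],[5,50,95]),cv2.minAreaRect(p[:,:2].copy()))
E
python3 m.py
```

```text
plate 4828 [ 0.5014 -0.0098  0.0167] ((487.6413879394531, -32.382633209228516), 69.80974578857422)
lidtop 2521 [ 0.4905 -0.0274  0.0727] ((487.57183837890625, -32.27606201171875), 36.01094055175781)
knob 339 [ 0.4884 -0.0312  0.0986] ((487.65380859375, -32.0263786315918), 10.912779808044434)
pin 41 [0.5342 0.0067 0.0624] ((534.1530151367188, 5.981486797332764), 3.85245418548584)
scan 73.65355 ((605.180908203125, 0.032257080078125), (42.14889907836914, 56.16486740112305), 15.319442749023438)
tray 2365 [ 5.57713108  8.66180801 18.59362526] ((377.3298645019531, -308.19134521484375), (207.41603088378906, 226.83990478515625), 39.500946044921875)
```

```bash
cat >> m.py <<'E'
print('--')
P=s['P']; m=((P[...,2]>.0055)&(P[...,2]<.022)).astype(np.uint8); m[:int(395*.64)]=0; m[int(515*.64):]=0
n,l=cv2.connectedComponents(cv2.erode(m,np.ones((2,2))))
p=(P[l==l[int(455*.64),int(494*.64)]]*1000).astype(np.float32); print(len(p),cv2.minAreaRect(p[:,:2].copy()),np.percentile(p,[1,50,99],axis=0))
for nm,b in dict(flux=(500,525,318,355,.01,.09),spray=(350,378,235,285,.01,.13),tape=(345,385,338,372,.012,.03),motor=(395,430,370,402,.01,.05),decoy=(470,505,350,385,.01,.07)).items():
    p=sel(s,*b);print(nm,len(p),np.percentile(p,[2,50,98],axis=0).round(3).tolist())
E
python3 m.py | sed '1,/--/d'
```

```text
1840 ((360.9881286621094, -311.3883361816406), (127.77873992919922, 130.12960815429688), 86.31536102294922) [[ 295.13449829 -376.21429749    5.67143357]
 [ 360.03477478 -313.12242126    8.74503088]
 [ 426.57120483 -246.79925262   19.83208078]]
flux 139 [[0.568, -0.205, 0.011], [0.576, -0.195, 0.043], [0.589, -0.181, 0.076]]
spray 213 [[0.509, 0.141, 0.012], [0.519, 0.15, 0.059], [0.536, 0.167, 0.11]]
tape 227 [[0.333, -0.031, 0.013], [0.358, -0.006, 0.024], [0.385, 0.023, 0.028]]
motor 77 [[0.358, -0.118, 0.011], [0.367, -0.108, 0.021], [0.382, -0.093, 0.036]]
decoy 224 [[0.474, -0.219, 0.011], [0.495, -0.198, 0.02], [0.524, -0.171, 0.039]]
```

>>> play_rows([
  [[-16,-31,20],[0,0,0],0.5],
  [[-32,-62,50],[0,0,0],0.5],
  [[-32,-62,75],[0,0,0],0.5],
  [[-32,-62,100],[0,0,0],0.5],
  [[-32,-62,115],[0,0,0],0.5],
  [[-32,-62,125],[0,0,0],0.5],
  [[-32,-62,135],[0,0,0],0.5],
  [[-32,-62,143],[0,0,0],0.5],
  [[-32,-62,149],[0,0,0],0.5],
  [[-32,-62,151],[0,0,0],0.5],
  [[-32,-62,151],[0,0,0],0.5],
  [[-32,-62,151],[0,0,0],0.5],
], grip_force=30)

```text
time: 1.3
ee_pos: [0.4882, -0.032, 0.0997]
tcp_rot: [180.0, 0.0, 90.0]
wrist_force: [-0.2, -0.6, -0.2]
opening: 0.0427
grasp_force: 0.0
```

>>> play_rows([
  [[0,-0.5,1],[0,0,0],0.65],
  [[0,-0.5,2],[0,0,0],0.7],
  [[0,-0.5,2],[0,0,0],0.75],
  [[0,-0.5,2],[0,0,0],0.8],
  [[0,-0.5,2],[0,0,0],0.85],
  [[0,-0.5,2],[0,0,0],0.9],
  [[0,-0.5,2],[0,0,0],0.9],
  [[0,-0.5,2],[0,0,0],0.9],
], grip_force=30)

```text
time: 2.1
ee_pos: [0.4875, -0.032, 0.0974]
tcp_rot: [180.0, 0.0, 90.0]
wrist_force: [-0.3, -0.6, 3.1]
opening: 0.0206
grasp_force: 29.4
```

>>> play_rows([
  [[0,0,-3],[0,0,0],0.9],
  [[0,0,-8],[0,0,0],0.9],
  [[0,0,-15],[0,0,0],0.9],
  [[0,0,-23],[0,0,0],0.9],
  [[0,0,-32],[0,0,0],0.9],
  [[0,0,-42],[0,0,0],0.9],
  [[0,0,-52],[0,0,0],0.9],
  [[0,0,-62],[0,0,0],0.9],
  [[0,0,-70],[0,0,0],0.9],
  [[0,0,-75],[0,0,0],0.9],
  [[0,0,-75],[0,0,0],0.9],
  [[0,0,-75],[0,0,0],0.9],
])

```text
time: 3.3
ee_pos: [0.4874, -0.032, 0.172]
tcp_rot: [-180.0, -0.0, 90.0]
wrist_force: [-0.1, 0.0, -0.8]
opening: 0.0204
grasp_force: 29.4
```

Run:
```python
from h import *
im,P=cam('side'); cv2.imwrite('pics/side2.png',cv2.resize(im[...,::-1],(800,600)))
print(telemetry.get_obs()['ee_pos'],telemetry.get_obs()['wrist_force'])
```

```text
[ 0.48735071 -0.03199317  0.17184628] [-0.52822373 -0.89537113 -1.51660491]
```

View pics/side2.png

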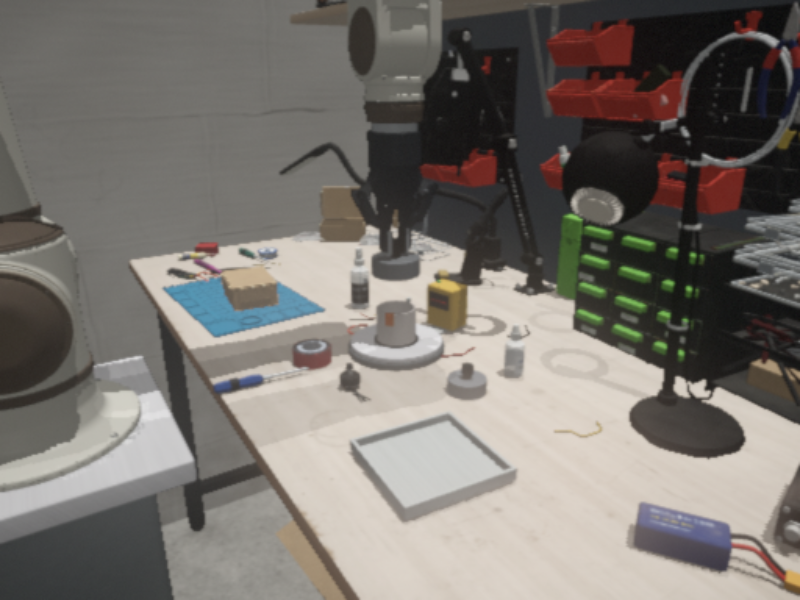

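The side view shows the lid hanging level at (396,262). The orange mark is visible at (388,318), and the tray at (432,462) is clear. Moving to the tray.

>>> play_rows([
  [[-6,-3,0],[0,0,0],0.9],
  [[-20,-9,0],[0,0,0],0.9],
  [[-38,-17,0],[0,0,0],0.9],
  [[-58,-26,0],[0,0,0],0.9],
  [[-80,-36,0],[0,0,0],0.9],
  [[-102,-46,0],[0,0,0],0.9],
  [[-124,-56,0],[0,0,0],0.9],
  [[-146,-66,0],[0,0,0],0.9],
  [[-168,-76,0],[0,0,0],0.9],
  [[-190,-86,0],[0,0,0],0.9],
  [[-212,-96,0],[0,0,0],0.9],
  [[-232,-105,0],[0,0,0],0.9],
  [[-250,-113,0],[0,0,0],0.9],
  [[-264,-120,0],[0,0,0],0.9],
  [[-274,-124,0],[0,0,0],0.9],
  [[-279,-126,0],[0,0,0],0.9],
  [[-279,-126,0],[0,0,0],0.9],
  [[-279,-126,0],[0,0,0],0.9],
])

```text
time: 5.15
ee_pos: [0.3615, -0.3108, 0.1723]
tcp_rot: [-180.0, -0.0, 90.0]
wrist_force: [0.5, 0.4, -0.3]
opening: 0.0206
grasp_force: 29.4
```

>>> play_rows([
  [[0,0,5],[0,0,0],0.9],
  [[0,0,15],[0,0,0],0.9],
  [[0,0,28],[0,0,0],0.9],
  [[0,0,42],[0,0,0],0.9],
  [[0,0,56],[0,0,0],0.9],
  [[0,0,70],[0,0,0],0.9],
  [[0,0,82],[0,0,0],0.9],
  [[0,0,92],[0,0,0],0.9],
  [[0,0,100],[0,0,0],0.9],
  [[0,0,105],[0,0,0],0.9],
  [[0,0,108],[0,0,0],0.9],
  [[0,0,110],[0,0,0],0.9],
  [[0,0,111],[0,0,0],0.9],
  [[0,0,111],[0,0,0],0.9],
  [[0,0,111],[0,0,0],0.9],
])

```text
time: 6.65
ee_pos: [0.3616, -0.3111, 0.0616]
tcp_rot: [180.0, 0.0, 90.0]
wrist_force: [0.5, -0.1, -0.4]
opening: 0.0207
grasp_force: 29.4
```

>>> play_rows([
  [[0,0,1],[0,0,0],0.9],
  [[0,0,2],[0,0,0],0.9],
  [[0,0,3],[0,0,0],0.9],
  [[0,0,3.5],[0,0,0],0.9],
  [[0,0,3.5],[0,0,0],0.9],
  [[0,0,3.5],[0,0,0],0.9],
])

```text
time: 7.25
ee_pos: [0.3615, -0.311, 0.0578]
tcp_rot: [180.0, 0.0, 90.0]
wrist_force: [-0.3, 0.0, -0.3]
opening: 0.0208
grasp_force: 29.4
```

>>> play_rows([
  [[0,0,0.5],[0,0,0],0.9],
  [[0,0,1],[0,0,0],0.9],
  [[0,0,1.5],[0,0,0],0.9],
  [[0,0,1.5],[0,0,0],0.9],
  [[0,0,1.5],[0,0,0],0.9],
])

```text
time: 7.75
ee_pos: [0.3616, -0.3111, 0.0574]
tcp_rot: [180.0, 0.0, 90.0]
wrist_force: [-2.8, 2.3, 9.2]
opening: 0.0207
grasp_force: 30.3
```

>>> play_rows([
  [[0,0,0.5],[0,0,0],0.75],
  [[0,0,0.5],[0,0,0],0.7],
  [[0,0,0],[0,0,0],0.65],
  [[0,0,0],[0,0,0],0.55],
  [[0,0,0],[0,0,0],0.5],
  [[0,0,0],[0,0,0],0.5],
  [[0,0,-4],[0,0,0],0.5],
  [[0,0,-12],[0,0,0],0.5],
  [[0,0,-24],[0,0,0],0.5],
  [[0,0,-40],[0,0,0],0.5],
  [[0,0,-65],[0,0,0],0.6],
  [[0,0,-90],[0,0,0],0.8],
  [[0,0,-115],[0,0,0],1],
  [[0,0,-115],[0,0,0],1],
  [[0,0,-115],[0,0,0],1],
])

```text
time: 9.25
ee_pos: [0.3618, -0.3113, 0.1724]
tcp_rot: [179.9, 0.1, 90.0]
wrist_force: [0.2, 0.3, -0.7]
opening: -0.0004
grasp_force: 0.0
```

Run:
```python
from h import *
im,P=cam('scene'); cv2.imwrite('pics/scene3.png',cv2.resize(im[220:340,200:380][...,::-1],(780,520)))
im,P=cam('wrist'); cv2.imwrite('pics/wrist3.png',cv2.resize(im[...,::-1],(640,480)))
z=P[...,2]; m=(z>.028)&(z<.038)&(abs(P[...,0]-.361)<.06)&(abs(P[...,1]+.311)<.06); p=P[m]*1000
print(telemetry.get_obs()['ee_pos'],telemetry.get_obs()['opening'],len(p)); print(np.median(p,0),cv2.minEnclosingCircle(p[:,:2].astype(np.float32)))
A=np.c_[p[:,:2],np.ones(len(p))]; print(np.linalg.lstsq(A,p[:,2],rcond=None)[0])
```

```text
[ 0.36128999 -0.31084505  0.17088378] -2.746032156361055e-05 3493
[ 362.31354441 -307.04511035   32.77638538] ((361.9994201660156, -311.6339111328125), 36.037628173828125)
[ 7.91751619e-04 -1.88182527e-03  3.18889631e+01]
```

View pics/scene3.png

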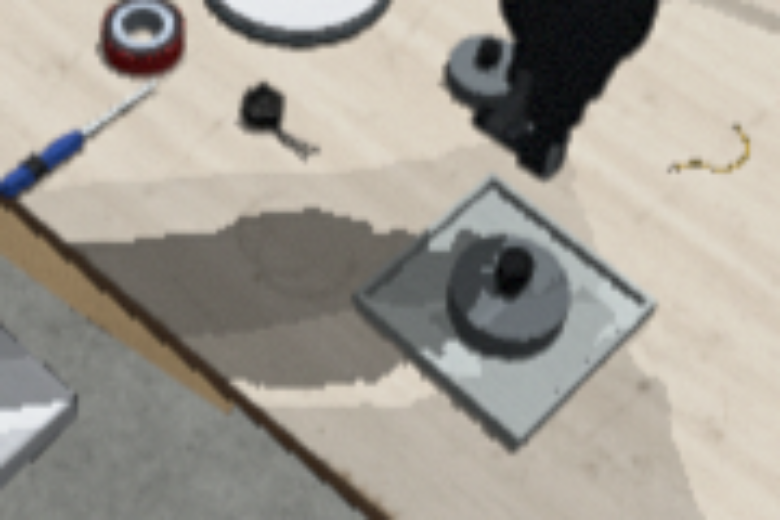

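The lid is flat in the tray, centred at (362,-312) mm and within 1 mm of the tray centre. Before pushing, I'll check the wrist joint and the clutter between the plate and scanner.

Run:
```python
import subprocess
from h import *
print(telemetry.get_obs()['q'])
im,P=cam('wrist')
z=P[...,2];x=P[...,0]-.4876;y=P[...,1]+.0322
print('x',P.shape)
im,P=cam('scene');x=P[...,0]-.4876;y=P[...,1]+.0322
r=np.hypot(x,y);th=np.degrees(np.arctan2(y,x))
m=(r>.076)&(r<.097)&(abs(th-15)<15); print(m.sum(),np.nanpercentile(P[...,2][m],[5,50,95,100]))
```

```text
[-4.07074519e+01 -5.89712627e+00 -9.51323124e+00  8.64221370e+01
 -7.96126750e-04  4.92937414e+01]
x (384, 512, 3)
42 [-0.00077017  0.0051382   0.00907434  0.05623679]
```

>>> play_rows([
  [[10,6,0],[0,0,3],1],
  [[28,18,0],[0,0,8],1],
  [[48,31,0],[0,0,13],1],
  [[70,45,0],[0,0,18],1],
  [[92,59,0],[0,0,24],1],
  [[114,73,0],[0,0,30],1],
  [[136,87,0],[0,0,36],1],
  [[158,101,0],[0,0,42],1],
  [[180,115,0],[0,0,48],1],
  [[202,130,0],[0,0,54],1],
  [[224,144,0],[0,0,60],1],
  [[245,157,0],[0,0,66],1],
  [[262,168,0],[0,0,71],1],
  [[276,177,0],[0,0,76],1],
  [[285,183,0],[0,0,79],1],
  [[289,185,0],[0,0,80],1],
  [[289,185,0],[0,0,80],1],
  [[289,185,0],[0,0,80],1],
])

```text
time: 11.25
ee_pos: [0.5462, -0.0223, 0.171]
tcp_rot: [-180.0, 0.0, 10.1]
wrist_force: [-0.0, -1.3, -0.1]
opening: -0.0001
grasp_force: 0.0
```

>>> play_rows([
  [[0,0,10],[0,0,0],1],
  [[0,0,25],[0,0,0],1],
  [[0,0,40],[0,0,0],1],
  [[0,0,55],[0,0,0],1],
  [[0,0,68],[0,0,0],1],
  [[0,0,80],[0,0,0],1],
  [[0,0,90],[0,0,0],1],
  [[0,0,98],[0,0,0],1],
  [[0,0,104],[0,0,0],1],
  [[0,0,106],[0,0,0],1],
  [[0,0,106],[0,0,0],1],
  [[0,0,106],[0,0,0],1],
])

```text
time: 12.45
ee_pos: [0.5468, -0.022, 0.0657]
tcp_rot: [180.0, -0.0, 10.0]
wrist_force: [0.4, -0.6, 0.9]
opening: -0.0004
grasp_force: 0.0
```

Run:
```python
from h import *
im,P=cam('wrist'); cv2.imwrite('pics/wrist4.png',cv2.resize(im[...,::-1],(800,600)))
for d in range(0,41,2): print([round(60*(np.cos(np.radians(d))-1),1), round(-60*np.sin(np.radians(d)),1)],end=' ')
```

```text
[np.float64(0.0), np.float64(-0.0)] [np.float64(-0.0), np.float64(-2.1)] [np.float64(-0.1), np.float64(-4.2)] [np.float64(-0.3), np.float64(-6.3)] [np.float64(-0.6), np.float64(-8.4)] [np.float64(-0.9), np.float64(-10.4)] [np.float64(-1.3), np.float64(-12.5)] [np.float64(-1.8), np.float64(-14.5)] [np.float64(-2.3), np.float64(-16.5)] [np.float64(-2.9), np.float64(-18.5)] [np.float64(-3.6), np.float64(-20.5)] [np.float64(-4.4), np.float64(-22.5)] [np.float64(-5.2), np.float64(-24.4)] [np.float64(-6.1), np.float64(-26.3)] [np.float64(-7.0), np.float64(-28.2)] [np.float64(-8.0), np.float64(-30.0)] [np.float64(-9.1), np.float64(-31.8)] [np.float64(-10.3), np.float64(-33.6)] [np.float64(-11.5), np.float64(-35.3)] [np.float64(-12.7), np.float64(-36.9)] [np.float64(-14.0), np.float64(-38.6)]
```

View pics/wrist4.png

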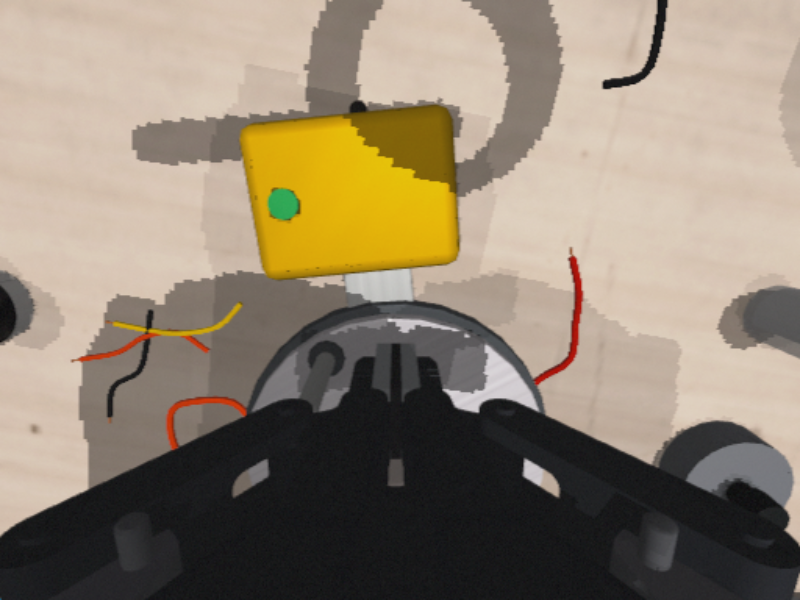

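The pin at (325,355) is clear of the closed fingertips at (395,370) and the scanner is clear above them. I'll push anticlockwise.

>>> play_rows([
  [[0,-2.1,0],[0,0,-2],1],
  [[-0.1,-4.2,0],[0,0,-4],1],
  [[-0.3,-6.3,0],[0,0,-6],1],
  [[-0.6,-8.4,0],[0,0,-8],1],
  [[-0.9,-10.4,0],[0,0,-10],1],
  [[-1.3,-12.5,0],[0,0,-12],1],
  [[-1.8,-14.5,0],[0,0,-14],1],
  [[-2.3,-16.5,0],[0,0,-16],1],
  [[-2.9,-18.5,0],[0,0,-18],1],
  [[-3.6,-20.5,0],[0,0,-20],1],
  [[-4.4,-22.5,0],[0,0,-22],1],
  [[-5.2,-24.4,0],[0,0,-24],1],
  [[-6.1,-26.3,0],[0,0,-26],1],
  [[-7,-28.2,0],[0,0,-28],1],
  [[-8,-30,0],[0,0,-30],1],
  [[-9.1,-31.8,0],[0,0,-32],1],
  [[-10.3,-33.6,0],[0,0,-34],1],
  [[-11.5,-35.3,0],[0,0,-36],1],
  [[-12.7,-36.9,0],[0,0,-38],1],
  [[-14,-38.6,0],[0,0,-40],1],
])

```text
time: 14.5
ee_pos: [0.5265, 0.0136, 0.0658]
tcp_rot: [179.9, -0.0, 50.1]
wrist_force: [1.6, -0.7, -1.1]
opening: 0.0002
grasp_force: 0.7
```

```bash
cat > pin.py <<'E'
from h import *
for n in ('scene','wrist','side'):
    im,P=cam(n);x=P[...,0]-.4876;y=P[...,1]+.0322;z=P[...,2];r=np.hypot(x,y);th=np.degrees(np.arctan2(y,x))%360
    m=(r>.053)&(r<.067)&(z>.03)&(z<.067)
    b=im.astype(int); o=(b[...,0]>150)&(b[...,1]<b[...,0]*.65)&(b[...,2]<b[...,0]*.5)&(r<.034)&(r>.022)&(z>.045)&(z<.075)
    print(n,'post',m.sum(),np.round(np.percentile(th[m],[5,25,50,75,95]),1) if m.any() else '','mark',o.sum(),np.round(np.percentile(th[o],[2,50,98]),1) if o.any() else '')
E
python3 pin.py
```

```text
scene post 32 [37.9 55.7 64.6 67.6 69.1] mark 3 [241.8 250.1 257. ]
wrist post 343 [63.8 64.8 66.2 67.7 69.4] mark 0 
side post 20 [39.1 40.7 60.7 66.9 71.5] mark 0
```

>>> play_rows([
  [[0,-2.1,0],[0,0,-2],1],
  [[-0.1,-4.2,0],[0,0,-4],1],
  [[-0.3,-6.3,0],[0,0,-6],1],
  [[-0.6,-8.4,0],[0,0,-8],1],
  [[-0.9,-10.4,0],[0,0,-10],1],
  [[-1.3,-12.5,0],[0,0,-12],1],
  [[-1.8,-14.5,0],[0,0,-14],1],
  [[-2.3,-16.5,0],[0,0,-16],1],
  [[-2.9,-18.5,0],[0,0,-18],1],
  [[-3.6,-20.5,0],[0,0,-20],1],
  [[-4.4,-22.5,0],[0,0,-22],1],
  [[-5.2,-24.4,0],[0,0,-24],1],
  [[-6.1,-26.3,0],[0,0,-26],1],
  [[-7,-28.2,0],[0,0,-28],1],
  [[-8,-30,0],[0,0,-30],1],
  [[-9.1,-31.8,0],[0,0,-32],1],
  [[-10.3,-33.6,0],[0,0,-34],1],
  [[-11.5,-35.3,0],[0,0,-36],1],
  [[-12.7,-36.9,0],[0,0,-38],1],
  [[-14,-38.6,0],[0,0,-40],1],
])

```text
time: 16.65
ee_pos: [0.4878, 0.0278, 0.0657]
tcp_rot: [179.9, -0.0, 90.0]
wrist_force: [1.5, 0.7, 1.2]
opening: -0.0004
grasp_force: 0.7
```

>>> play_rows([
  [[0,-2.1,0],[0,0,-2],1],
  [[-0.1,-4.2,0],[0,0,-4],1],
  [[-0.3,-6.3,0],[0,0,-6],1],
  [[-0.6,-8.4,0],[0,0,-8],1],
  [[-0.9,-10.4,0],[0,0,-10],1],
  [[-1.3,-12.5,0],[0,0,-12],1],
  [[-1.8,-14.5,0],[0,0,-14],1],
  [[-2.3,-16.5,0],[0,0,-16],1],
  [[-2.9,-18.5,0],[0,0,-18],1],
  [[-3.6,-20.5,0],[0,0,-20],1],
  [[-4.4,-22.5,0],[0,0,-22],1],
  [[-5.2,-24.4,0],[0,0,-24],1],
  [[-6.1,-26.3,0],[0,0,-26],1],
  [[-7,-28.2,0],[0,0,-28],1],
  [[-8,-30,0],[0,0,-30],1],
  [[-9.1,-31.8,0],[0,0,-32],1],
  [[-10.3,-33.6,0],[0,0,-34],1],
  [[-11.5,-35.3,0],[0,0,-36],1],
  [[-12.7,-36.9,0],[0,0,-38],1],
  [[-14,-38.6,0],[0,0,-40],1],
])

```text
time: 18.65
ee_pos: [0.449, 0.0138, 0.0656]
tcp_rot: [179.9, -0.0, 130.0]
wrist_force: [1.5, 1.5, 0.6]
opening: 0.0003
grasp_force: 0.7
```

```bash
python3 pin.py; python3 -c "
from h import *
print(telemetry.get_obs()['q'])"
```

```text
scene post 29 [140.  143.2 149.1 150.6 152.3] mark 3 [321.8 325.  332.3]
wrist post 391 [136.4 144.8 146.4 148.1 149.8] mark 0 
side post 75 [136.  142.9 148.3 149.8 151.5] mark 0 
[ 1.73730829e+00 -8.40216054e+00 -2.34395220e+01  7.49382802e+01
 -5.83785816e-07  5.18288494e+01]
```

>>> play_rows([
  [[0,-2.1,0],[0,0,-2],1],
  [[-0.1,-4.2,0],[0,0,-4],1],
  [[-0.3,-6.3,0],[0,0,-6],1],
  [[-0.6,-8.4,0],[0,0,-8],1],
  [[-0.9,-10.4,0],[0,0,-10],1],
  [[-1.3,-12.5,0],[0,0,-12],1],
  [[-1.8,-14.5,0],[0,0,-14],1],
  [[-2.3,-16.5,0],[0,0,-16],1],
  [[-2.9,-18.5,0],[0,0,-18],1],
  [[-3.6,-20.5,0],[0,0,-20],1],
  [[-4.4,-22.5,0],[0,0,-22],1],
  [[-5.2,-24.4,0],[0,0,-24],1],
  [[-6.1,-26.3,0],[0,0,-26],1],
  [[-7,-28.2,0],[0,0,-28],1],
  [[-8,-30,0],[0,0,-30],1],
  [[-9.1,-31.8,0],[0,0,-32],1],
  [[-10.3,-33.6,0],[0,0,-34],1],
  [[-11.5,-35.3,0],[0,0,-36],1],
  [[-12.7,-36.9,0],[0,0,-38],1],
  [[-14,-38.6,0],[0,0,-40],1],
])

```text
time: 20.8
ee_pos: [0.4283, -0.0218, 0.0654]
tcp_rot: [180.0, -0.0, 170.0]
wrist_force: [0.4, 1.9, 0.9]
opening: 0.0001
grasp_force: 0.7
```

```bash
python3 pin.py
python3 - <<'E'
import numpy as np,cv2
d=np.load('pics/wrist.npz');P=d['P'];x=P[...,0]-.4876;y=P[...,1]+.0322;z=P[...,2];r=np.hypot(x,y);th=np.degrees(np.arctan2(y,x))%360
m=(r>.05)&(r<.07)&(z>.058)&(z<.067)&(th>170)&(th<210)
p=(P[m]*1000).astype(np.float32);print(len(p),cv2.minEnclosingCircle(p[:,:2].copy()),th[m].mean())
E
```

```text
scene post 36 [179.5 184.9 188.2 189.8 191.1] mark 2 [ 6.7  9.1 11.5]
wrist post 431 [163.1 184.8 186.4 188.2 190.3] mark 0 
side post 62 [175.3 184.2 187.6 188.8 190.9] mark 0 
234 ((424.7752380371094, -32.18360900878906), 12.274412155151367) 184.04174811101996
```

>>> play_rows([
  [[0,-2.1,0],[0,0,-2],1],
  [[-0.1,-4.2,0],[0,0,-4],1],
  [[-0.2,-5.8,0],[0,0,-5.5],1],
  [[-0.4,-7.3,0],[0,0,-7],1],
  [[-0.6,-8.4,0],[0,0,-8],1],
  [[-0.7,-8.9,0],[0,0,-8.5],1],
  [[-0.7,-8.9,0],[0,0,-8.5],1],
  [[-0.7,-8.9,0],[0,0,-8.5],1],
])

```text
time: 21.75
ee_pos: [0.4274, -0.0308, 0.0653]
tcp_rot: [-180.0, 0.0, 178.5]
wrist_force: [-0.3, 1.5, 0.7]
opening: 0.0001
grasp_force: 0.3
```

>>> play_rows([
  [[0,2,0],[0,0,0],1],
  [[0,6,0],[0,0,0],1],
  [[0,10,0],[0,0,0],1],
  [[0,10,-10],[0,0,0],1],
  [[0,10,-30],[0,0,0],1],
  [[0,10,-60],[0,0,0],1],
  [[0,10,-95],[0,0,0],1],
  [[0,10,-130],[0,0,0],1],
  [[0,10,-165],[0,0,0],1],
  [[0,10,-185],[0,0,0],1],
  [[0,10,-185],[0,0,0],1],
  [[0,10,-185],[0,0,0],1],
])

```text
time: 22.95
ee_pos: [0.4278, -0.0207, 0.2506]
tcp_rot: [-180.0, 0.0, 178.5]
wrist_force: [0.5, 0.6, -0.3]
opening: 0.0
grasp_force: 0.0
```

```bash
python3 pin.py
python3 - <<'E'
import numpy as np,cv2
d=np.load('pics/scene.npz');im=d['im'][...,::-1]; cv2.imwrite('pics/s5.png',cv2.resize(im[130:330,200:380],(540,600),interpolation=cv2.INTER_CUBIC))
d=np.load('pics/wrist.npz');cv2.imwrite('pics/w5.png',cv2.resize(d['im'][...,::-1],(800,600)))
E
```

```text
scene post 24 [194.7 195.7 198.1 199.4 200.2] mark 2 [10.  15.7 21.3]
wrist post 71 [192.7 193.8 195.2 197.  198.5] mark 0 
side post 60 [192.4 194.4 196.3 197.  198.1] mark 0
```

View pics/w5.png

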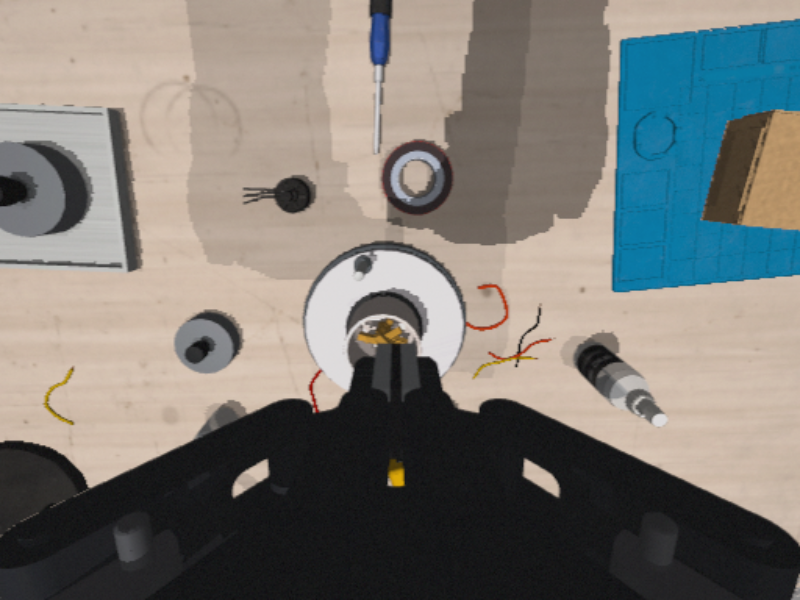

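View pics/s5.png

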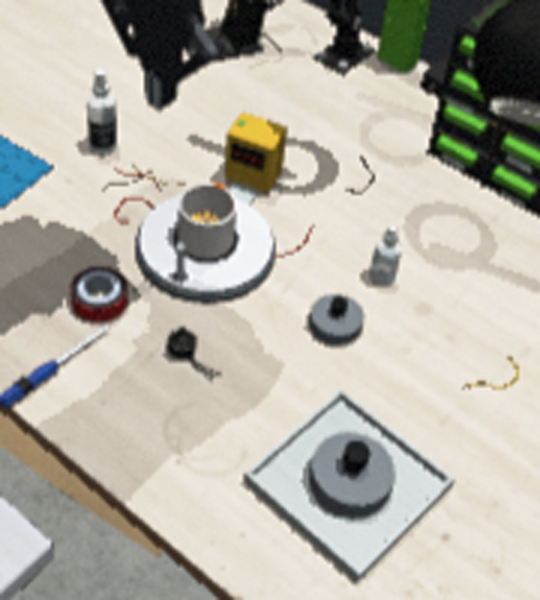

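The wrist view shows the pin at (362,268), opposite the scanner: measured 195.2° against a target of 195.4°. The scene crop shows the lid flat in the tray and the bottles standing, and the arm is clear of everything.

```bash
python3 -c "
from workcell import workorder
print(workorder.job_done())"
```

```text
the job is handed in; nothing more can be done
None
```

The job is handed in (no verdict came back): the lid lies flat in the tray about 1 mm from its centre, the drive pin sits within about 1° of the angle that points the mark at the scanner, and the last pictures show the bottles standing and the arm clear.

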